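# Load a mixed set of filter cartridges into the laser marker's turntable nests

### The arm

A 6-joint arm with a two-finger parallel gripper is mounted at the origin on the work surface. World frame = base frame: x ahead of the robot, y to its left, z up, the work surface at z = 0. Lengths are in m, angles in rad, forces in N, time in s.
With the tool pointing down it reaches from about 0.35 to 0.875 m from the base axis. Payload 15.5 kg.
Tool frame: the origin (TCP) lies at the very end of the fingers, on their centre line; the grasp point (between the pads) lies 19 mm behind it; z points along the fingers, y is the direction in which the jaws open and shut (so a half turn about z gives the same grasp; the last joint's range is limited). The gripper opens to 85 mm and grips with 20 to 120 N. Pads are 22 mm wide; open, the fingers measure 114 mm over their backs; the gripper's body (76 mm by 85 mm) begins 54 mm behind the grasp point. The pads swing forward as they close: fully open they stand 13 mm farther back than shut.
Start: joints at [-1.353, 0.494, 1.345, -0, 1.302, -0.096], TCP at [0.192, -0.595, 0.231] pointing down, gripper open.
Joint ranges: [-2.91, 2.91], [-0.82, 2.16], [0.22, 2.67], [-1.22, 4.37], [0.12, 2.79], [-3.08, 3.08]. Speed limits (rad/s): [1.89, 1.89, 2.57, 3.01, 3.01, 3.01].

### API

Orientations are given as a rotation vector (axis times angle).
In Python, from rig import bot, capture, workorder gives the robot as it stands. The module is installed in compiled form; this text tells all that it offers.
- The arm moves only by the tool carry_out, never from a script. Its argument "plan" is a list of rows, each an object of numbers: "claw": the finger opening in m, from 0 to 0.0854; "x", "y", "z": the shift along the tool's x, y, z in m; "ax", "ay", "az": the turn, a rotation vector about the tool's x, y, z in degrees. A call has exactly 5 rows; each row is the pose to reach, as a shift and turn from the pose commanded when the call began, along the tool's axes at that moment; what a row does not reach only later rows make up. A row lasts 1/8 s, in which the tool goes at most 62.5 mm and 10.7 degrees, less where a joint would pass 70% of its speed; a pose out of reach is approached as far as the arm can. A call with a gripper value outside its range is refused whole. The fingers move at their own pace and stop on an object; "grip_force" is the grip in N (left out, the last holds). Time passes only in rows, so rows that repeat a pose let the fingers close, or fill a call up. It gives the time, the measured TCP pose, the force and the opening at its end, in the units of the state.
- bot.observe(): the state, without advancing time (a new reading comes with each control period).
- capture(name): name is "scene" or "top" or "wrist"; returns a dict with "img" (400x640x3 uint8, red, green, blue), "camera_matrix" (3x3 intrinsics, pixels), "R" (3x3) and "t" (3): a world point X has camera coordinates R X + t. Camera axes: x right, y down, z forward; pixel columns grow to the right and rows downward; lengths in m; the calibration is good to about 2 mm. The wrist camera is an equidistant fisheye: a pixel r from the principal point sees the ray r / f radians off the axis. A picture is of the moment at which its call begins. There is no depth.
- workorder.finish_job(): hands the job in, once; it reports no verdict.
The state is a dict: "t": time; "joint_positions": joint angles; "qvel": joint speeds; "effort": joint torques, N m; "tcp_pos": TCP position; "tool_rot": TCP orientation; "wrist_force": force on the tool from outside, world axes, zero at the start; "torque": the same for the moment, N m; "gripper_width": finger opening in m.
Only numpy, scipy, OpenCV 4.12 (cv2) and the standard library are available. Lean on these libraries where they do the work, as an engineer would, in place of code of your own. Each camera call takes 0.05 s, during which the arm holds its last target.

### The job

Load the laser marker's turntable: take the four pleated paper filter cartridges out of the blue tray and set each one, upright as it stands now, fully down into the aluminium nest made for its diameter (smallest cartridge in the smallest empty nest, and so on up to the largest), in any order. Leave the steel canister standing where it is in the tray, and leave the cartridge that is already on the turntable in its nest.

Things in the scene. Friction and masses are not known exactly. Their poses are not given: they have to be found in the camera images.
- filter_a_center (a point): Centre (half-way up) of the slimmest paper cartridge in the blue tray: upright orange-brown pleated cylinder, 30 mm diameter, 70 mm tall, amber end rings, white felt ring on top, open dark bore; z up its axis. Firm, about 35 g. Stands on the tray's floor, 5 mm above the bench; tray walls 45 mm high. A black screw cap, 62 mm wide, 25 mm high, lies among them.
- filter_b_center (a point): Centre (half-way up) of the second slimmest paper cartridge in the blue tray: upright orange-brown pleated cylinder, 41 mm diameter, 60 mm tall, amber end rings, white felt ring on top, open dark bore; z up its axis. Firm, about 50 g. Stands on the tray's floor, 5 mm above the bench; tray walls 45 mm high. A black screw cap, 62 mm wide, 25 mm high, lies among them.
- filter_c_center (a point): Centre (half-way up) of the second widest paper cartridge in the blue tray: upright orange-brown pleated cylinder, 52 mm diameter, 82 mm tall, amber end rings, white felt ring on top, open dark bore; z up its axis. Firm, about 90 g. Stands on the tray's floor, 5 mm above the bench; tray walls 45 mm high. A black screw cap, 62 mm wide, 25 mm high, lies among them.
- filter_d_center (a point): Centre (half-way up) of the widest paper cartridge in the blue tray: upright orange-brown pleated cylinder, 63 mm diameter, 72 mm tall, amber end rings, white felt ring on top, open dark bore; z up its axis. Firm, about 110 g. Stands on the tray's floor, 5 mm above the bench; tray walls 45 mm high. A black screw cap, 62 mm wide, 25 mm high, lies among them.
- nest_a: The smallest empty aluminium nest on the turntable, for the 30 mm cartridge: 52 mm across outside, 24 mm high, open at the top; floor 8 mm above its origin; the bore tapers from 46 mm at the mouth to 35 mm at the floor and guides the cartridge in. Origin: centre of its underside, on the plate, 80 mm above the bench; z up. Five nests in a ring of 115 mm radius; the plate does not turn.
- nest_b: The second smallest empty aluminium nest on the turntable, for the 41 mm cartridge: 63 mm across outside, 24 mm high, open at the top; floor 8 mm above its origin; the bore tapers from 57 mm at the mouth to 46 mm at the floor and guides the cartridge in. Origin: centre of its underside, on the plate, 80 mm above the bench; z up. Five nests in a ring of 115 mm radius; the plate does not turn.
- nest_c: The second largest empty aluminium nest on the turntable, for the 52 mm cartridge: 74 mm across outside, 24 mm high, open at the top; floor 8 mm above its origin; the bore tapers from 68 mm at the mouth to 57 mm at the floor and guides the cartridge in. Origin: centre of its underside, on the plate, 80 mm above the bench; z up. Five nests in a ring of 115 mm radius; the plate does not turn.
- nest_d: The largest empty aluminium nest on the turntable, for the 63 mm cartridge: 85 mm across outside, 24 mm high, open at the top; floor 8 mm above its origin; the bore tapers from 79 mm at the mouth to 68 mm at the floor and guides the cartridge in. Origin: centre of its underside, on the plate, 80 mm above the bench; z up. Five nests in a ring of 115 mm radius; the plate does not turn.
- filter_done_center (a point): Centre (half-way up) of the paper cartridge that already stands in the fifth nest on the turntable, 52 mm in diameter, 82 mm tall (its top is 170 mm above the bench). It stays where it is.
- canister_center (a point): Centre (half-way up) of the closed bare-steel canister, smooth with a fluted shoulder and a domed top, 60 mm in diameter, 75 mm tall, that stands in the blue tray among the cartridges. It stays where it is.

How it is judged:
By the outcome, as a careful person would: the job done as asked, in the order asked, and still so for the second after the job is handed in, with the robot touching nothing.
It also fails if it takes over 117 s, if anything falls off the work surface, if the arm or the gripper's body presses on something with over 40 N, if the wrist force passes 120 N, or if a joint passes its speed limit or range.

## Working session

There is one attempt and no reset: what is moved stays moved. The work goes in short steps, Python scripts to look and compute and a tool call to move; the robot and the scene stay as the last step left them, time stands still between calls to the robot, and variables do not carry over. Pictures are saved under pics/ and viewed, and the job is handed in when it is done.

Besides the shell and the picture viewer there is one more tool, called after "Emit:" by a JSON object that holds its "op" and its "data". carry_out: Moves the arm, as the interface text tells. Its arguments: {"type":"object","properties":{"plan":{"type":"array","items":{"type":"object","properties":{"claw":{"type":"number"},"x":{"type":"number"},"y":{"type":"number"},"z":{"type":"number"},"ax":{"type":"number"},"ay":{"type":"number"},"az":{"type":"number"}}}},"grip_force":{"type":"number"}},"required":["plan"]}

```bash
mkdir -p pics; ls
python3 - <<'E'
from rig import bot,capture
import cv2,numpy as np
for n in ["scene","top","wrist"]:
    c=capture(n); cv2.imwrite(f"pics/{n}0.png",c["img"][:,:,::-1]); np.savez(f"{n}0.npz",**c)
    print(n,c["camera_matrix"].round(1).tolist(),c["R"].round(3).tolist(),c["t"].round(3).tolist())
print(bot.observe())
E
```

```text
pics
scene [[403.2, 0.0, 323.1], [0.0, 403.2, 200.8], [0.0, 0.0, 1.0]] [[-0.838, 0.546, -0.018], [0.321, 0.466, -0.824], [-0.441, -0.696, -0.566]] [0.475, -0.052, 1.424]
top [[424.3, 0.0, 319.6], [0.0, 424.3, 198.1], [0.0, 0.0, 1.0]] [[-0.004, -1.0, -0.012], [-0.988, 0.006, -0.157], [0.157, 0.011, -0.988]] [-0.005, 0.534, 0.917]
wrist [[309.7, 0.0, 321.6], [0.0, 309.7, 199.0], [0.0, 0.0, 1.0]] [[0.308, -0.951, -0.001], [-0.902, -0.292, 0.319], [-0.304, -0.097, -0.948]] [-0.625, -0.041, 0.38]
{'t': 0.15, 'joint_positions': array([-1.35349972e+00,  4.94047557e-01,  1.34594822e+00,  1.14514520e-05,
        1.30248922e+00, -9.55143611e-02]), 'qvel': array([-0.00094304, -0.00185579, -0.00043095,  0.00165642,  0.00091115,
        0.00019826]), 'effort': array([-9.39748643e-04, -8.82543039e+01, -3.84062862e+01, -2.43473169e-04,
        7.20066295e-03,  1.00677551e-05]), 'tcp_pos': array([ 0.19227746, -0.59442355,  0.23084656]), 'tool_rot': array([-3.10236531e+00, -4.89217867e-01,  6.79679604e-05]), 'wrist_force': array([ 0.43324036,  0.27514302, -0.31924143]), 'torque': array([ 0.02748902, -0.01200735,  0.02237303]), 'gripper_width': 0.08554268161120697}
```

View pics/top0.png

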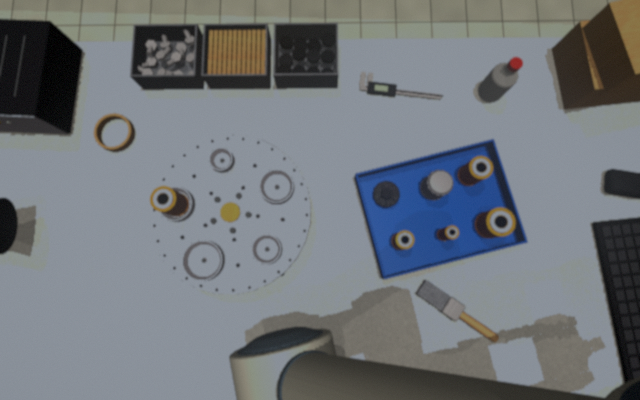

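View pics/scene0.png

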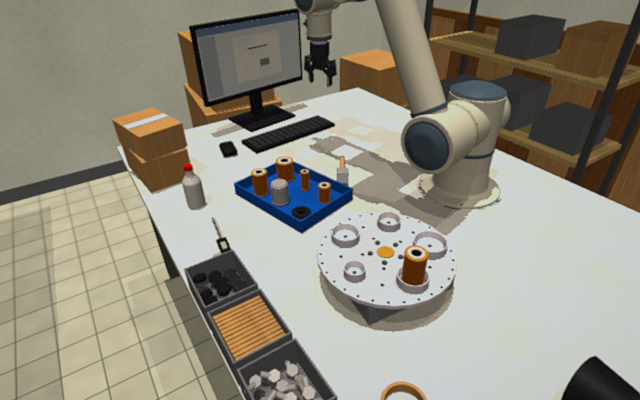

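View pics/wrist0.png

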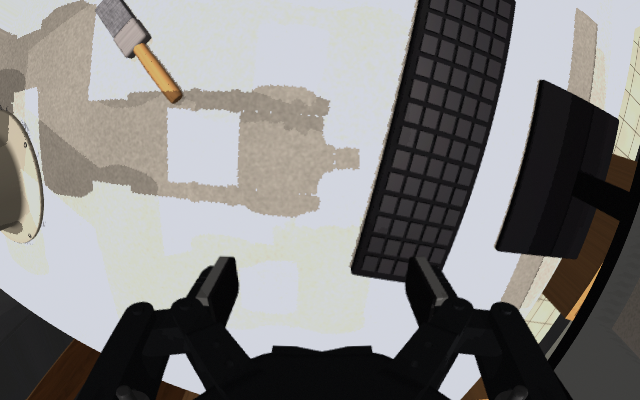

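The top view shows the turntable's five nests around (230,212). The tray at about (440,210) holds cartridges at (404,239), (451,232), (480,168) and (497,222), the canister at (438,184) and the cap at (386,193). I'll zoom in for measurements.

Run:
```python
import cv2,numpy as np
im=cv2.imread("pics/top0.png")
cv2.imwrite("pics/top_tray.png",cv2.resize(im[135:285,350:530],None,fx=4.4,fy=4,interpolation=cv2.INTER_CUBIC)[:, :800])
cv2.imwrite("pics/top_table.png",cv2.resize(im[130:300,140:320],None,fx=3.5,fy=3.5,interpolation=cv2.INTER_CUBIC))
```

```text
(no output)
```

View pics/top_tray.png

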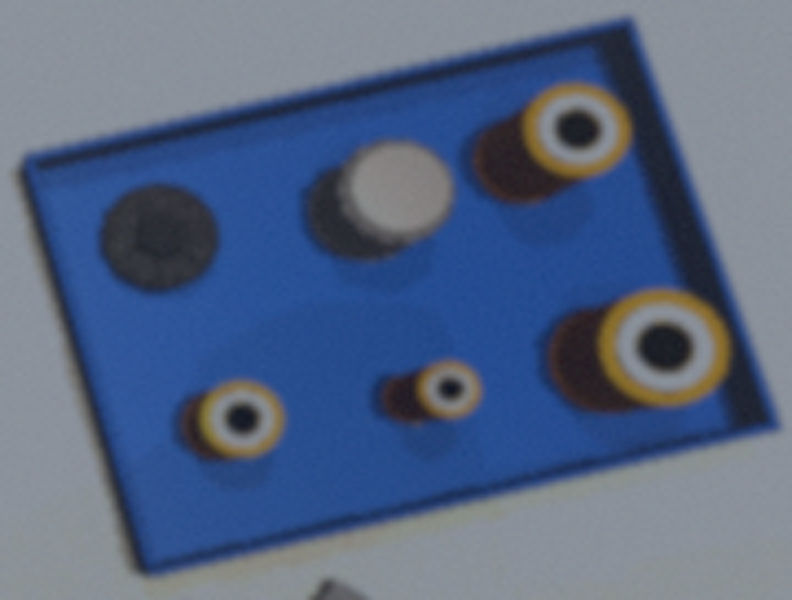

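View pics/top_table.png

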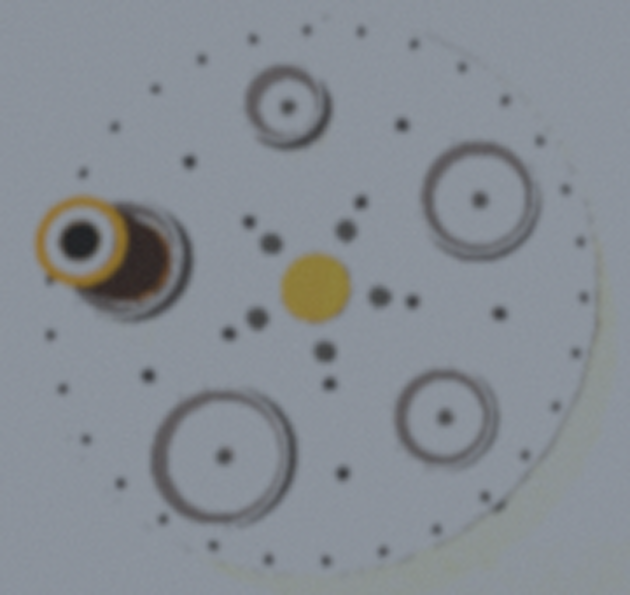

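The tray zoom shows the four bores cleanly and the turntable zoom shows the central floor hole of each nest. I'll cast rays through both.

```bash
cat > h.py <<'E'
import numpy as np,cv2
def ray(c,u,v,z):
    K,R,t=c["camera_matrix"],c["R"],c["t"]
    d=R.T@np.linalg.inv(K)@np.array([u,v,1.]); o=-R.T@t
    return o+d*(z-o[2])/d[2]
def proj(c,X):
    p=c["camera_matrix"]@(c["R"]@np.array(X)+c["t"]); return p[:2]/p[2]
def dark(g,u,v,r):
    x0,y0=int(u-r),int(v-r); s=g[y0:y0+2*r+1,x0:x0+2*r+1].astype(float)
    th=(np.median(s)+s.min())/2; w=np.clip(th-s,0,None)
    n,l=cv2.connectedComponents((w>0).astype(np.uint8)); 
    k=l[np.unravel_index(s.argmin(),s.shape)]; w=w*(l==k)
    yy,xx=np.mgrid[:s.shape[0],:s.shape[1]]
    return x0+(w*xx).sum()/w.sum(), y0+(w*yy).sum()/w.sum()
E
python3 - <<'E'
from h import *
c=dict(np.load("top0.npz")); g=cv2.cvtColor(c["img"],cv2.COLOR_RGB2GRAY); hsv=cv2.cvtColor(c["img"],cv2.COLOR_RGB2HSV)
n={}
for k,u,v,r in [("A",222,160,4),("B",267,249,4),("C",277,187,4),("D",204,260,4)]:
    p=dark(g,u,v,r); n[k]=ray(c,*p,.088); print("nest",k,np.round(p,1),n[k].round(4))
for k in "ABCD": 
  print(k,[(j,round(float(np.linalg.norm(n[k]-n[j])),4)) for j in "ABCD" if j>k])
# ring circle fit
P=np.array([n[k][:2] for k in "ABCD"]); A=np.c_[2*P,np.ones(4)]; s=np.linalg.lstsq(A,(P**2).sum(1),rcond=None)[0]; print("ctr",s[:2],"R",np.sqrt(s[2]+s[0]**2+s[1]**2))
for k,u,v,r,z in [("a",452,232,4,.075),("b",405,239.5,5,.065),("c",481,167,6,.087),("d",501,222,7,.077),("done",163,199,6,.17)]:
    p=dark(g,u,v,r)
    # amber ring: 
    m=cv2.inRange(hsv,(12,120,110),(32,255,255)); 
    R=22; mm=np.zeros_like(m); mm[int(v)-R:int(v)+R,int(u)-R:int(u)+R]=m[int(v)-R:int(v)+R,int(u)-R:int(u)+R]
    cs,_=cv2.findContours(mm,cv2.RETR_EXTERNAL,cv2.CHAIN_APPROX_NONE); ct=max(cs,key=cv2.contourArea)
    e=cv2.fitEllipse(ct)
    q=ray(c,*p,z);q2=ray(c,*e[0],z)
    sc=np.linalg.norm(ray(c,p[0]+1,p[1],z)-q)
    print(k,np.round(p,1),q.round(4),"ring",np.round(e[0],1),q2.round(4),"dia",np.round((np.array(e[1])+1)*sc,4), "r",np.hypot(*q[:2]).round(3))
q=ray(c,439,183,.08); print("can",q.round(3)); print("cap",ray(c,386,193.5,.03).round(3))
for u,v in [(356,176),(493,141),(526,241),(383,277)]: print("tray",ray(c,u,v,.045).round(3))
E
```

```text
nest A [221.9 160.1] [0.6123 0.2054 0.088 ]
nest B [266.8 248.8] [0.4187 0.1039 0.088 ]
nest C [276.6 186.7] [0.5523 0.0847 0.088 ]
nest D [203.7 259.9] [0.3961 0.2369 0.088 ]
A [('B', 0.2186), ('C', 0.1348), ('D', 0.2185)]
B [('C', 0.1349), ('D', 0.1348)]
C [('D', 0.2181)]
D []
ctr [0.49902491 0.1862386 ] R 0.11480960670392953Traceback (most recent call last):
  File "<stdin>", line 16, in <module>
cv2.error: OpenCV(4.12.0) /io/opencv/modules/imgproc/src/shapedescr.cpp:361: error: (-201:Incorrect size of input array) There should be at least 5 points to fit the ellipse in function 'fitEllipseNoDirect'
```

Run:
```python
from h import *
c=dict(np.load("top0.npz")); g=cv2.cvtColor(c["img"],cv2.COLOR_RGB2GRAY); hsv=cv2.cvtColor(c["img"],cv2.COLOR_RGB2HSV)
m=cv2.inRange(hsv,(10,70,120),(35,255,255))
for k,u,v,r,z in [("a",452,232,4,.075),("b",405,239.5,5,.065),("c",481,167,6,.087),("d",501,222,7,.077),("done",163,199,6,.17)]:
    p=dark(g,u,v,r); R=18
    mm=np.zeros_like(m); s=np.s_[int(v)-R:int(v)+R,int(u)-R:int(u)+R]; mm[s]=m[s]
    cs,_=cv2.findContours(mm,cv2.RETR_EXTERNAL,cv2.CHAIN_APPROX_NONE); pts=np.concatenate(cs)
    q=ray(c,*p,z); sc=np.linalg.norm(ray(c,p[0]+1,p[1],z)-q)
    print(k,np.round(p,1),q.round(4),"r",np.hypot(*q[:2]).round(3),end=" ")
    if len(pts)>5:
        e=cv2.minEnclosingCircle(pts); print("ring",np.round(e[0],1),ray(c,*e[0],z).round(4),"dia",round((2*e[1]+1)*sc,4))
    else: print(len(pts))
print("can",ray(c,439,183,.08).round(3),"cap",ray(c,386,193.5,.03).round(3))
for u,v in [(356,176),(493,141),(526,241),(383,277)]: print("tray",ray(c,u,v,.045).round(3))
```

```text
a [451.9 231.7] [ 0.454  -0.2918  0.075 ] r 0.54 ring [449.5 233. ] [ 0.4513 -0.2865  0.075 ] dia 0.0261
b [404.7 239.2] [ 0.439  -0.1919  0.065 ] r 0.479 ring [404.6 239.4] [ 0.4387 -0.1917  0.065 ] dia 0.04
c [480.9 166.9] [ 0.5933 -0.3582  0.087 ] r 0.693 ring [480.8 166.9] [ 0.5933 -0.358   0.087 ] dia 0.0516
d [500.6 221.3] [ 0.4756 -0.3966  0.077 ] r 0.619 ring [500.5 221.5] [ 0.4753 -0.3963  0.077 ] dia 0.0633
done [162.4 198.4] [0.515  0.2998 0.17  ] r 0.596 ring [162.5 198.5] [0.5147 0.2996 0.17  ] dia 0.0529
can [ 0.56  -0.268  0.08 ] cap [ 0.546 -0.16   0.03 ]
tray [ 0.584 -0.09   0.045]
tray [ 0.664 -0.406  0.045]
tray [ 0.435 -0.462  0.045]
tray [ 0.358 -0.145  0.045]
```

The nests form a regular pentagon (fitted radius 114.8 mm), and the bore and ring centres agree to within 0.5 mm. The exception is a, where the ring mask is only partial, so I use its bore. The diameters match too. I'll cross-check the cartridges in the scene view while preparing the first move.

```bash
cat >> h.py <<'E'
T=dict(a=(.454,-.2918),b=(.439,-.1919),c=(.5933,-.3581),d=(.4755,-.3965),A=(.6123,.2054),B=(.4187,.1039),C=(.5523,.0847),D=(.3961,.2369))
def to(x,y,z):
    from rig import bot
    from scipy.spatial.transform import Rotation as Ro
    s=bot.observe(); R=Ro.from_rotvec(s["tool_rot"]); d=R.inv().apply(np.array([x,y,z])-s["tcp_pos"])
    tx=R.as_matrix()[:,0]; 
    print("t",s["t"],"tcp",s["tcp_pos"].round(4),"yaw",np.degrees(np.arctan2(tx[1],tx[0])).round(2),"tilt z",R.as_matrix()[:,2].round(4),"w",round(s["gripper_width"],4),"F",s["wrist_force"].round(1),"shift",(d*1000).round(1))
E
python3 - <<'E'
from h import *
c=dict(np.load("scene0.npz"))
im=c["img"][:,:,::-1].copy()
for k,z in dict(a=.075,b=.065,c=.087,d=.077,A=.088,B=.088,C=.088,D=.088).items():
    p=proj(c,(*T[k],z)); cv2.circle(im,tuple(int(round(q*8)) for q in p),8,(0,255,0),-1,cv2.LINE_AA,3)
im=im[140:310,220:480]; cv2.imwrite("pics/chk.png",cv2.resize(im,None,fx=3,fy=3,interpolation=cv2.INTER_CUBIC))
to(*T["a"],.22)
E
```

```text
t 0.15 tcp [ 0.1923 -0.5944  0.2308] yaw 17.92 tilt z [-2.e-04  9.e-04 -1.e+00] w 0.0855 F [ 0.4  0.3 -0.3] shift [ 342.1 -207.4   11.1]
```

View pics/chk.png

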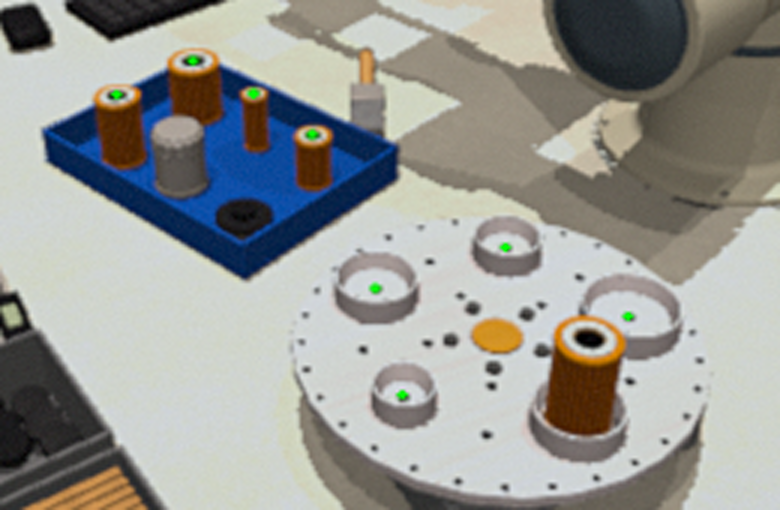

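In the scene view, all eight projected points fall on the bores and nest floors. I'll move above cartridge a and turn the yaw to 0.

Emit:
{"op": "carry_out", "data": {"plan": [{"x": 0.03,"y": -0.02,"z": 0.002,"az": 4,"claw": 0.07},{"x": 0.075,"y": -0.045,"z": 0.004,"az": 9,"claw": 0.07},{"x": 0.12,"y": -0.073,"z": 0.006,"az": 14,"claw": 0.065},{"x": 0.165,"y": -0.1,"z": 0.008,"az": 18,"claw": 0.06},{"x": 0.21,"y": -0.128,"z": 0.01,"az": 18,"claw": 0.06}]}}

```text
validation failed for argument at $.pl...
```

```bash
python3 -c "
from h import *; to(*T['a'],.2)"
```

```text
t 0.15 tcp [ 0.1923 -0.5944  0.2308] yaw 17.92 tilt z [-2.e-04  9.e-04 -1.e+00] w 0.0855 F [ 0.4  0.3 -0.3] shift [ 342.1 -207.4   31.1]
```

Emit:
{"op": "carry_out", "data": {"plan": [{"x": 0.03,"y": -0.02,"z": 0.002,"ax": 0,"ay": 0,"az": 4,"claw": 0.07},{"x": 0.075,"y": -0.045,"z": 0.004,"ax": 0,"ay": 0,"az": 9,"claw": 0.07},{"x": 0.12,"y": -0.073,"z": 0.006,"ax": 0,"ay": 0,"az": 14,"claw": 0.065},{"x": 0.165,"y": -0.1,"z": 0.008,"ax": 0,"ay": 0,"az": 18,"claw": 0.06},{"x": 0.21,"y": -0.128,"z": 0.01,"ax": 0,"ay": 0,"az": 18,"claw": 0.06}], "grip_force": 30}}

```text
t: 0.78
tcp_pos: [0.3536, -0.4069, 0.2212]
tool_rot: [-3.142, 0.004, -0.0]
wrist_force: [0.4, 0.4, -0.5]
gripper_width: 0.0597
```

```bash
python3 -c "
from h import *; to(*T['a'],.2)"
```

```text
t 0.775 tcp [ 0.3536 -0.4069  0.2212] yaw -0.16 tilt z [ 0.e+00  1.e-04 -1.e+00] w 0.0597 F [ 0.4  0.4 -0.5] shift [ 100.1 -115.4   21.2]
```

Emit:
{"op": "carry_out", "data": {"plan": [{"x": 0.033,"y": -0.038,"z": 0,"ax": 0,"ay": 0,"az": 0,"claw": 0.06},{"x": 0.067,"y": -0.077,"z": 0,"ax": 0,"ay": 0,"az": 0,"claw": 0.06},{"x": 0.1,"y": -0.1155,"z": 0.01,"ax": 0,"ay": 0,"az": 0,"claw": 0.06},{"x": 0.1,"y": -0.1155,"z": 0.05,"ax": 0,"ay": 0,"az": 0,"claw": 0.06},{"x": 0.1,"y": -0.1155,"z": 0.1,"ax": 0,"ay": 0,"az": 0,"claw": 0.06}]}}

```text
t: 1.4
tcp_pos: [0.4539, -0.2926, 0.1208]
tool_rot: [3.14, 0.0, 0.003]
wrist_force: [0.9, -0.8, -0.7]
gripper_width: 0.0598
```

```bash
python3 -c "
from h import *; to(*T['a'],.045)
from rig import capture
cv2.imwrite('pics/w1.png',capture('wrist')['img'][:,:,::-1])"
```

```text
t 1.4 tcp [ 0.4539 -0.2926  0.1208] yaw 0.01 tilt z [ 0.0018 -0.0015 -1.    ] w 0.0598 F [ 0.9 -0.8 -0.7] shift [-0.  -1.  75.8]
```

View pics/w1.png

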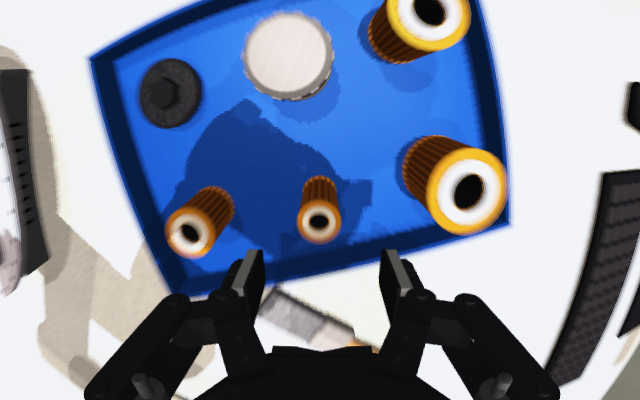

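In the wrist picture, cartridge a at (319,221) sits midway between the fingers (centre column about 321). I'll descend and grip.

Emit:
{"op": "carry_out", "data": {"plan": [{"x": 0,"y": -0.0005,"z": 0.035,"ax": 0,"ay": 0,"az": 0,"claw": 0.06},{"x": 0,"y": -0.0005,"z": 0.07,"ax": 0,"ay": 0,"az": 0,"claw": 0.06},{"x": 0,"y": -0.0005,"z": 0.076,"ax": 0,"ay": 0,"az": 0,"claw": 0.06},{"x": 0,"y": -0.0005,"z": 0.076,"ax": 0,"ay": 0,"az": 0,"claw": 0.02},{"x": 0,"y": -0.0005,"z": 0.076,"ax": 0,"ay": 0,"az": 0,"claw": 0.02}], "grip_force": 30}}

```text
t: 2.08
tcp_pos: [0.4535, -0.2929, 0.0467]
tool_rot: [3.14, -0.002, 0.002]
wrist_force: [0.1, -0.7, 0.9]
gripper_width: 0.0291
```

Emit:
{"op": "carry_out", "data": {"plan": [{"x": 0,"y": 0,"z": 0,"ax": 0,"ay": 0,"az": 0,"claw": 0.02},{"x": 0,"y": 0,"z": 0,"ax": 0,"ay": 0,"az": 0,"claw": 0.02},{"x": 0,"y": 0,"z": -0.01,"ax": 0,"ay": 0,"az": 0,"claw": 0.02},{"x": 0,"y": 0,"z": -0.04,"ax": 0,"ay": 0,"az": 0,"claw": 0.02},{"x": 0,"y": 0,"z": -0.08,"ax": 0,"ay": 0,"az": 0,"claw": 0.02}]}}

```text
t: 2.7
tcp_pos: [0.4525, -0.292, 0.1265]
tool_rot: [-3.141, 0.002, 0.001]
wrist_force: [0.4, -0.6, -0.1]
gripper_width: 0.0294
```

```bash
python3 -c "
from h import *; to(*T['A'],.22)
from rig import capture
cv2.imwrite('pics/w2.png',capture('wrist')['img'][:,:,::-1])"
```

```text
t 2.7 tcp [ 0.4525 -0.292   0.1265] yaw -0.07 tilt z [-9.e-04  7.e-04 -1.e+00] w 0.0294 F [ 0.4 -0.6 -0.1] shift [ 159.1 -497.7  -93.3]
```

View pics/w2.png

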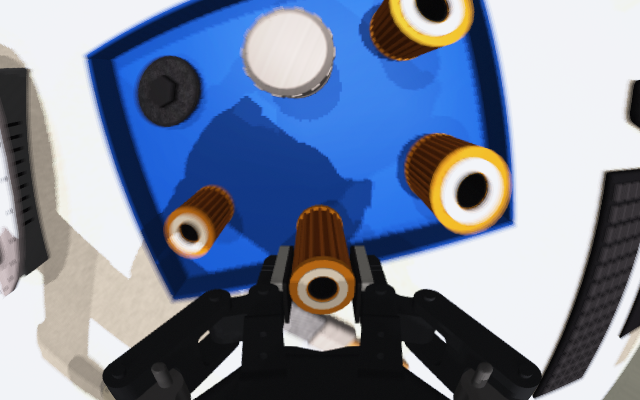

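Cartridge a is held (opening 29 mm). I'll lift and carry it to nest A.

Emit:
{"op": "carry_out", "data": {"plan": [{"x": 0,"y": 0,"z": -0.035,"ax": 0,"ay": 0,"az": 0,"claw": 0.02},{"x": 0.008,"y": -0.025,"z": -0.07,"ax": 0,"ay": 0,"az": 0,"claw": 0.02},{"x": 0.022,"y": -0.07,"z": -0.093,"ax": 0,"ay": 0,"az": 0,"claw": 0.02},{"x": 0.038,"y": -0.12,"z": -0.093,"ax": 0,"ay": 0,"az": 0,"claw": 0.02},{"x": 0.054,"y": -0.17,"z": -0.093,"ax": 0,"ay": 0,"az": 0,"claw": 0.02}]}}

```text
t: 3.38
tcp_pos: [0.5075, -0.121, 0.2195]
tool_rot: [3.141, -0.003, 0.002]
wrist_force: [1.9, -0.2, -0.1]
gripper_width: 0.0292
```

Emit:
{"op": "carry_out", "data": {"plan": [{"x": 0.016,"y": -0.05,"z": 0,"ax": 0,"ay": 0,"az": 0,"claw": 0.02},{"x": 0.032,"y": -0.1,"z": 0,"ax": 0,"ay": 0,"az": 0,"claw": 0.02},{"x": 0.048,"y": -0.15,"z": 0,"ax": 0,"ay": 0,"az": 0,"claw": 0.02},{"x": 0.064,"y": -0.2,"z": 0,"ax": 0,"ay": 0,"az": 0,"claw": 0.02},{"x": 0.08,"y": -0.25,"z": 0,"ax": 0,"ay": 0,"az": 0,"claw": 0.02}]}}

```text
t: 4.0
tcp_pos: [0.5877, 0.1292, 0.2191]
tool_rot: [-3.142, 0.002, -0.001]
wrist_force: [0.3, -0.7, -1.2]
gripper_width: 0.0291
```

```bash
python3 -c "
from h import *; to(*T['A'],.16)"
```

```text
t 4.0 tcp [0.5877 0.1292 0.2191] yaw -0.08 tilt z [ 8.e-04  1.e-04 -1.e+00] w 0.0291 F [ 0.3 -0.7 -1.2] shift [ 24.4 -76.3  59.2]
```

Emit:
{"op": "carry_out", "data": {"plan": [{"x": 0.012,"y": -0.038,"z": 0,"ax": 0,"ay": 0,"az": 0,"claw": 0.02},{"x": 0.0245,"y": -0.0765,"z": 0.01,"ax": 0,"ay": 0,"az": 0,"claw": 0.02},{"x": 0.0245,"y": -0.0765,"z": 0.03,"ax": 0,"ay": 0,"az": 0,"claw": 0.02},{"x": 0.0245,"y": -0.0765,"z": 0.05,"ax": 0,"ay": 0,"az": 0,"claw": 0.02},{"x": 0.0245,"y": -0.0765,"z": 0.05,"ax": 0,"ay": 0,"az": 0,"claw": 0.02}]}}

```text
t: 4.62
tcp_pos: [0.6111, 0.2038, 0.1676]
tool_rot: [3.141, -0.002, -0.004]
wrist_force: [-0.1, 0.2, 0.6]
gripper_width: 0.0292
```

```bash
python3 -c "
from h import *; to(*T['A'],.13)
from rig import capture
cv2.imwrite('pics/w3.png',capture('wrist')['img'][:,:,::-1])"
```

```text
t 4.625 tcp [0.6111 0.2038 0.1676] yaw -0.07 tilt z [-2.3e-03 -5.0e-04 -1.0e+00] w 0.0292 F [-0.1  0.2  0.6] shift [ 1.2 -1.7 37.6]
```

View pics/w3.png

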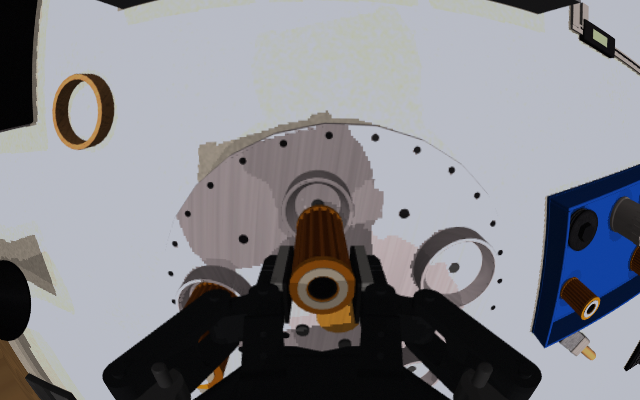

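The nest is visible directly under cartridge a, at (318,200). I'll lower and release.

Emit:
{"op": "carry_out", "data": {"plan": [{"x": 0.001,"y": -0.001,"z": 0.015,"ax": 0,"ay": 0,"az": 0,"claw": 0.02},{"x": 0.001,"y": -0.001,"z": 0.03,"ax": 0,"ay": 0,"az": 0,"claw": 0.02},{"x": 0.001,"y": -0.001,"z": 0.037,"ax": 0,"ay": 0,"az": 0,"claw": 0.02},{"x": 0.001,"y": -0.001,"z": 0.037,"ax": 0,"ay": 0,"az": 0,"claw": 0.02},{"x": 0.001,"y": -0.001,"z": 0.037,"ax": 0,"ay": 0,"az": 0,"claw": 0.035}]}}

```text
t: 5.3
tcp_pos: [0.6133, 0.2049, 0.1316]
tool_rot: [-3.142, 0.002, -0.001]
wrist_force: [0.2, -1.0, -0.6]
gripper_width: 0.035
```

Emit:
{"op": "carry_out", "data": {"plan": [{"x": 0,"y": 0,"z": 0,"ax": 0,"ay": 0,"az": 0,"claw": 0.06},{"x": 0,"y": 0,"z": 0,"ax": 0,"ay": 0,"az": 0,"claw": 0.06},{"x": 0,"y": 0,"z": -0.02,"ax": 0,"ay": 0,"az": 0,"claw": 0.06},{"x": 0,"y": 0,"z": -0.06,"ax": 0,"ay": 0,"az": 0,"claw": 0.08},{"x": 0,"y": 0,"z": -0.09,"ax": 0,"ay": 0,"az": 0,"claw": 0.085}]}}

```text
t: 5.92
tcp_pos: [0.6133, 0.205, 0.223]
tool_rot: [-3.141, 0.002, -0.002]
wrist_force: [0.3, 0.6, -0.8]
gripper_width: 0.085
```

```bash
python3 -c "
from h import *; to(*T['d'],.22)
from rig import capture
cv2.imwrite('pics/w4.png',capture('wrist')['img'][:,:,::-1])"
```

```text
t 5.925 tcp [0.6133 0.205  0.223 ] yaw -0.08 tilt z [ 1.e-03  3.e-04 -1.e+00] w 0.085 F [ 0.3  0.6 -0.8] shift [-137.   601.6    2.7]
```

View pics/w4.png

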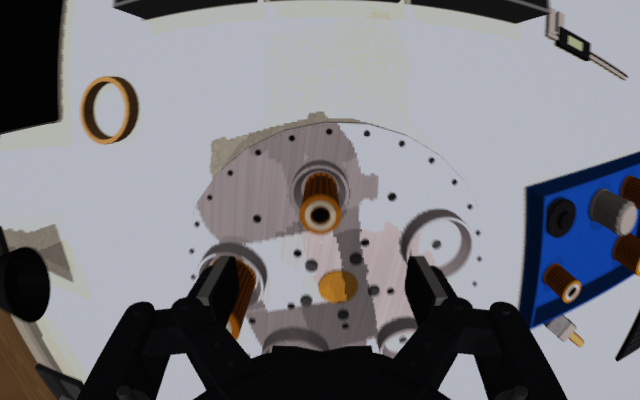

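Cartridge a stands upright in nest A at (320,213). Next I'll go to d.

Emit:
{"op": "carry_out", "data": {"plan": [{"x": -0.008,"y": 0.035,"z": 0,"ax": 0,"ay": 0,"az": 0,"claw": 0.085},{"x": -0.02,"y": 0.088,"z": 0,"ax": 0,"ay": 0,"az": 0,"claw": 0.085},{"x": -0.032,"y": 0.142,"z": 0,"ax": 0,"ay": 0,"az": 0,"claw": 0.085},{"x": -0.044,"y": 0.195,"z": 0,"ax": 0,"ay": 0,"az": 0,"claw": 0.085},{"x": -0.057,"y": 0.25,"z": 0,"ax": 0,"ay": 0,"az": 0,"claw": 0.085}]}}

```text
t: 6.6
tcp_pos: [0.5553, -0.0466, 0.2214]
tool_rot: [3.141, -0.002, 0.001]
wrist_force: [0.6, -1.2, 0.7]
gripper_width: 0.0849
```

Emit:
{"op": "carry_out", "data": {"plan": [{"x": -0.012,"y": 0.055,"z": 0,"ax": 0,"ay": 0,"az": 0,"claw": 0.085},{"x": -0.025,"y": 0.11,"z": 0,"ax": 0,"ay": 0,"az": 0,"claw": 0.085},{"x": -0.037,"y": 0.165,"z": 0,"ax": 0,"ay": 0,"az": 0,"claw": 0.085},{"x": -0.05,"y": 0.22,"z": 0,"ax": 0,"ay": 0,"az": 0,"claw": 0.085},{"x": -0.062,"y": 0.27,"z": 0.01,"ax": 0,"ay": 0,"az": 0,"claw": 0.085}]}}

```text
t: 7.22
tcp_pos: [0.4931, -0.3172, 0.2119]
tool_rot: [3.14, -0.003, 0.002]
wrist_force: [0.2, -0.4, 0.5]
gripper_width: 0.0849
```

```bash
python3 -c "
from h import *; to(*T['d'],.12)"
```

```text
t 7.225 tcp [ 0.4931 -0.3172  0.2119] yaw -0.1 tilt z [ 0.0015 -0.0012 -1.    ] w 0.0849 F [ 0.2 -0.4  0.5] shift [-17.6  79.2  91.9]
```

Emit:
{"op": "carry_out", "data": {"plan": [{"x": -0.009,"y": 0.04,"z": 0,"ax": 0,"ay": 0,"az": 0,"claw": 0.085},{"x": -0.0175,"y": 0.079,"z": 0.02,"ax": 0,"ay": 0,"az": 0,"claw": 0.085},{"x": -0.0175,"y": 0.079,"z": 0.055,"ax": 0,"ay": 0,"az": 0,"claw": 0.085},{"x": -0.0175,"y": 0.079,"z": 0.09,"ax": 0,"ay": 0,"az": 0,"claw": 0.085},{"x": -0.0175,"y": 0.079,"z": 0.09,"ax": 0,"ay": 0,"az": 0,"claw": 0.085}]}}

```text
t: 7.85
tcp_pos: [0.4746, -0.3929, 0.1193]
tool_rot: [-3.138, 0.002, 0.005]
wrist_force: [-0.2, 0.5, 0.3]
gripper_width: 0.0845
```

```bash
python3 -c "
from h import *; to(*T['d'],.048)
from rig import capture
cv2.imwrite('pics/w5.png',capture('wrist')['img'][:,:,::-1])"
```

```text
t 7.85 tcp [ 0.4746 -0.3929  0.1193] yaw -0.09 tilt z [-0.0032  0.0032 -1.    ] w 0.0845 F [-0.2  0.5  0.3] shift [ 1.1  3.8 71.3]
```

View pics/w5.png

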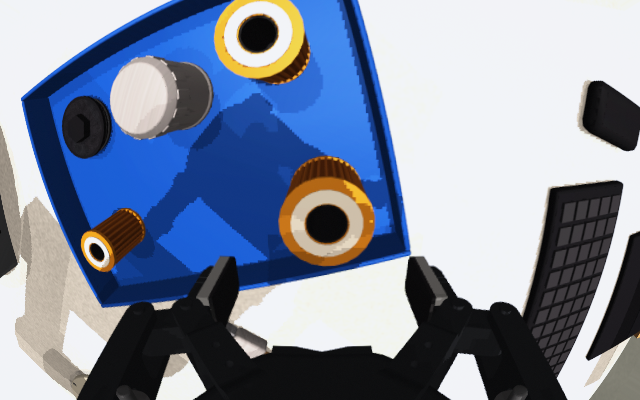

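```bash
python3 -c "
from h import *; to(*T['d'],.048); to(*T['d'],.048)
"
```

```text
t 7.9 tcp [ 0.4755 -0.3936  0.1211] yaw -0.07 tilt z [-0.0011  0.0011 -1.    ] w 0.0852 F [-0.5  0.   1.1] shift [ 0.1  3.  73.1]
t 7.9 tcp [ 0.4755 -0.3936  0.1211] yaw -0.07 tilt z [-0.0011  0.0011 -1.    ] w 0.0852 F [-0.5  0.   1.1] shift [ 0.1  3.  73.1]
```

Emit:
{"op": "carry_out", "data": {"plan": [{"x": 0.001,"y": 0.0,"z": 0.01,"ax": 0,"ay": 0,"az": 0,"claw": 0.085},{"x": 0.001,"y": 0.0,"z": 0.02,"ax": 0,"ay": 0,"az": 0,"claw": 0.085},{"x": 0.001,"y": 0.0,"z": 0.02,"ax": 0,"ay": 0,"az": 0,"claw": 0.085},{"x": 0.001,"y": 0.0,"z": 0.02,"ax": 0,"ay": 0,"az": 0,"claw": 0.085},{"x": 0.001,"y": 0.0,"z": 0.02,"ax": 0,"ay": 0,"az": 0,"claw": 0.085}]}}

```text
t: 8.52
tcp_pos: [0.4769, -0.3941, 0.1016]
tool_rot: [3.141, -0.002, 0.001]
wrist_force: [-0.6, -0.4, -0.6]
gripper_width: 0.0853
```

```bash
python3 -c "
from h import *; to(*T['d'],.048)
from rig import capture
cv2.imwrite('pics/w6.png',capture('wrist')['img'][:,:,::-1])
to(*T['d'],.048)
"
```

```text
t 8.525 tcp [ 0.4769 -0.3941  0.1016] yaw -0.07 tilt z [ 3.e-04 -4.e-04 -1.e+00] w 0.0853 F [-0.6 -0.4 -0.6] shift [-1.4  2.4 53.6]
t 8.575 tcp [ 0.4769 -0.3941  0.1016] yaw -0.08 tilt z [ 3.e-04 -4.e-04 -1.e+00] w 0.0852 F [-0.1 -0.5  0. ] shift [-1.4  2.4 53.6]
```

View pics/w6.png

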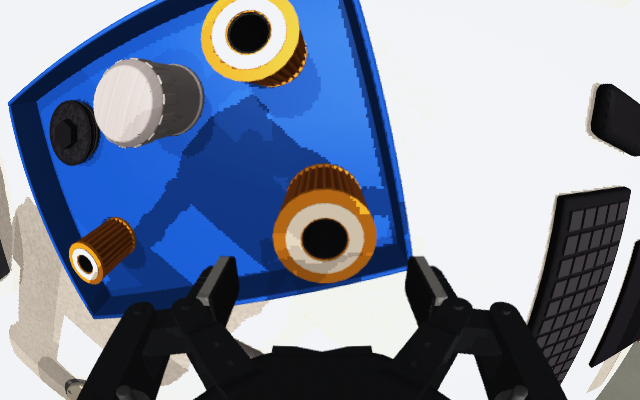

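The view and the pose reading agree that I'm about 2.4 mm short in y, so I'll correct that while descending.

Emit:
{"op": "carry_out", "data": {"plan": [{"x": -0.0015,"y": 0.0025,"z": 0.005,"ax": 0,"ay": 0,"az": 0,"claw": 0.085},{"x": -0.0015,"y": 0.0025,"z": 0.03,"ax": 0,"ay": 0,"az": 0,"claw": 0.085},{"x": -0.0015,"y": 0.0025,"z": 0.05,"ax": 0,"ay": 0,"az": 0,"claw": 0.085},{"x": -0.0015,"y": 0.0025,"z": 0.0535,"ax": 0,"ay": 0,"az": 0,"claw": 0.085},{"x": -0.0015,"y": 0.0025,"z": 0.0535,"ax": 0,"ay": 0,"az": 0,"claw": 0.055}], "grip_force": 40}}

```text
t: 9.2
tcp_pos: [0.4753, -0.3966, 0.048]
tool_rot: [3.142, -0.002, 0.0]
wrist_force: [0.1, 0.8, -0.6]
gripper_width: 0.0694
```

Emit:
{"op": "carry_out", "data": {"plan": [{"x": 0,"y": 0,"z": 0,"ax": 0,"ay": 0,"az": 0,"claw": 0.05},{"x": 0,"y": 0,"z": 0,"ax": 0,"ay": 0,"az": 0,"claw": 0.05},{"x": 0,"y": 0,"z": -0.01,"ax": 0,"ay": 0,"az": 0,"claw": 0.05},{"x": 0,"y": 0,"z": -0.04,"ax": 0,"ay": 0,"az": 0,"claw": 0.05},{"x": 0,"y": 0,"z": -0.08,"ax": 0,"ay": 0,"az": 0,"claw": 0.05}]}}

```text
t: 9.82
tcp_pos: [0.4749, -0.3961, 0.1287]
tool_rot: [-3.141, 0.002, 0.002]
wrist_force: [0.2, 0.1, -0.0]
gripper_width: 0.0615
```

```bash
python3 -c "
from h import *; to(*T['D'],.22)
from rig import capture
cv2.imwrite('pics/w7.png',capture('wrist')['img'][:,:,::-1])"
```

```text
t 9.825 tcp [ 0.4749 -0.3961  0.1287] yaw -0.08 tilt z [-0.001  0.001 -1.   ] w 0.0615 F [ 0.2  0.1 -0. ] shift [ -79.7 -632.9  -90.6]
```

View pics/w7.png

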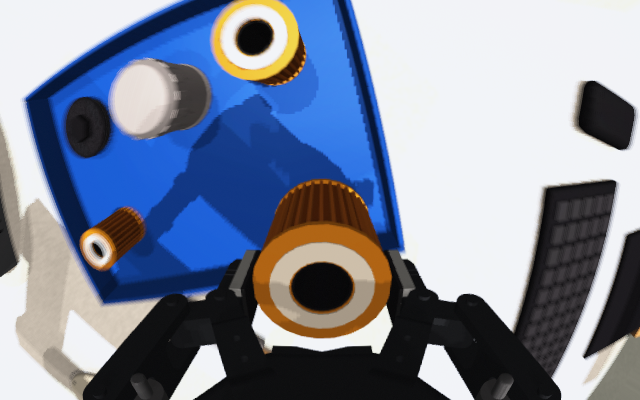

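Cartridge d is held upright (opening 61.5 mm). I'll carry it to nest D.

Emit:
{"op": "carry_out", "data": {"plan": [{"x": 0,"y": 0,"z": -0.035,"ax": 0,"ay": 0,"az": 0,"claw": 0.05},{"x": -0.003,"y": -0.025,"z": -0.07,"ax": 0,"ay": 0,"az": 0,"claw": 0.05},{"x": -0.009,"y": -0.07,"z": -0.091,"ax": 0,"ay": 0,"az": 0,"claw": 0.05},{"x": -0.015,"y": -0.12,"z": -0.091,"ax": 0,"ay": 0,"az": 0,"claw": 0.05},{"x": -0.022,"y": -0.17,"z": -0.091,"ax": 0,"ay": 0,"az": 0,"claw": 0.05}]}}

```text
t: 10.5
tcp_pos: [0.4532, -0.225, 0.2196]
tool_rot: [3.141, -0.003, 0.002]
wrist_force: [1.0, 0.4, -1.0]
gripper_width: 0.0619
```

Emit:
{"op": "carry_out", "data": {"plan": [{"x": -0.006,"y": -0.05,"z": 0,"ax": 0,"ay": 0,"az": 0,"claw": 0.05},{"x": -0.013,"y": -0.1,"z": 0,"ax": 0,"ay": 0,"az": 0,"claw": 0.05},{"x": -0.019,"y": -0.15,"z": 0,"ax": 0,"ay": 0,"az": 0,"claw": 0.05},{"x": -0.025,"y": -0.2,"z": 0,"ax": 0,"ay": 0,"az": 0,"claw": 0.05},{"x": -0.031,"y": -0.25,"z": 0,"ax": 0,"ay": 0,"az": 0,"claw": 0.05}]}}

```text
t: 11.12
tcp_pos: [0.4225, 0.0251, 0.2194]
tool_rot: [3.142, -0.003, 0.002]
wrist_force: [0.6, -0.3, -1.2]
gripper_width: 0.0613
```

```bash
python3 -c "
from h import *; to(*T['D'],.2)"
```

```text
t 11.125 tcp [0.4225 0.0251 0.2194] yaw -0.09 tilt z [ 0.0011 -0.     -1.    ] w 0.0613 F [ 0.6 -0.3 -1.2] shift [ -26.8 -211.7   19.4]
```

Emit:
{"op": "carry_out", "data": {"plan": [{"x": -0.006,"y": -0.05,"z": 0,"ax": 0,"ay": 0,"az": 0,"claw": 0.05},{"x": -0.013,"y": -0.1,"z": 0,"ax": 0,"ay": 0,"az": 0,"claw": 0.05},{"x": -0.019,"y": -0.15,"z": 0,"ax": 0,"ay": 0,"az": 0,"claw": 0.05},{"x": -0.025,"y": -0.195,"z": 0.005,"ax": 0,"ay": 0,"az": 0,"claw": 0.05},{"x": -0.0265,"y": -0.212,"z": 0.02,"ax": 0,"ay": 0,"az": 0,"claw": 0.05}]}}

```text
t: 11.75
tcp_pos: [0.3966, 0.2379, 0.1994]
tool_rot: [-3.14, -0.001, -0.004]
wrist_force: [-0.4, -0.6, -1.1]
gripper_width: 0.0619
```

Emit:
{"op": "carry_out", "data": {"plan": [{"x": 0,"y": 0,"z": 0.01,"ax": 0,"ay": 0,"az": 0,"claw": 0.05},{"x": 0,"y": 0,"z": 0.025,"ax": 0,"ay": 0,"az": 0,"claw": 0.05},{"x": 0,"y": 0,"z": 0.035,"ax": 0,"ay": 0,"az": 0,"claw": 0.05},{"x": 0,"y": 0,"z": 0.035,"ax": 0,"ay": 0,"az": 0,"claw": 0.05},{"x": 0,"y": 0,"z": 0.035,"ax": 0,"ay": 0,"az": 0,"claw": 0.05}]}}

```text
t: 12.38
tcp_pos: [0.397, 0.2354, 0.1641]
tool_rot: [-3.141, 0.003, -0.001]
wrist_force: [0.0, -0.3, -1.5]
gripper_width: 0.0617
```

```bash
python3 -c "
from h import *; to(*T['D'],.132)
from rig import capture
cv2.imwrite('pics/w8.png',capture('wrist')['img'][:,:,::-1])
to(*T['D'],.132)"
```

```text
t 12.375 tcp [0.397  0.2354 0.1641] yaw -0.11 tilt z [ 4.e-04  1.e-04 -1.e+00] w 0.0617 F [ 0.  -0.3 -1.5] shift [-0.9 -1.5 32.1]
t 12.425 tcp [0.397  0.2355 0.1642] yaw -0.1 tilt z [ 6.e-04  2.e-04 -1.e+00] w 0.0618 F [-0.8 -0.5 -0.5] shift [-0.9 -1.4 32.2]
```

View pics/w8.png

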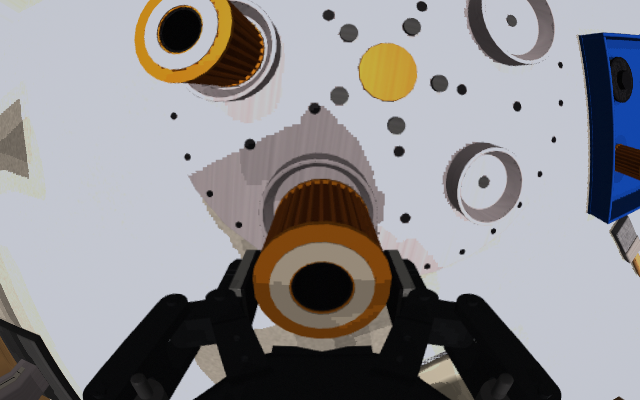

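Nest D shows around the cartridge's foot at (320,195), so it is aligned. I'll lower and release.

Emit:
{"op": "carry_out", "data": {"plan": [{"x": -0.001,"y": -0.0015,"z": 0.012,"ax": 0,"ay": 0,"az": 0,"claw": 0.05},{"x": -0.001,"y": -0.0015,"z": 0.025,"ax": 0,"ay": 0,"az": 0,"claw": 0.05},{"x": -0.001,"y": -0.0015,"z": 0.032,"ax": 0,"ay": 0,"az": 0,"claw": 0.05},{"x": -0.001,"y": -0.0015,"z": 0.032,"ax": 0,"ay": 0,"az": 0,"claw": 0.05},{"x": -0.001,"y": -0.0015,"z": 0.032,"ax": 0,"ay": 0,"az": 0,"claw": 0.068}]}}

```text
t: 13.05
tcp_pos: [0.3956, 0.2372, 0.1315]
tool_rot: [3.141, -0.002, -0.0]
wrist_force: [-0.5, -0.2, 0.1]
gripper_width: 0.0678
```

Emit:
{"op": "carry_out", "data": {"plan": [{"x": 0,"y": 0,"z": 0,"ax": 0,"ay": 0,"az": 0,"claw": 0.085},{"x": 0,"y": 0,"z": 0,"ax": 0,"ay": 0,"az": 0,"claw": 0.085},{"x": 0,"y": 0,"z": -0.02,"ax": 0,"ay": 0,"az": 0,"claw": 0.085},{"x": 0,"y": 0,"z": -0.06,"ax": 0,"ay": 0,"az": 0,"claw": 0.085},{"x": 0,"y": 0,"z": -0.09,"ax": 0,"ay": 0,"az": 0,"claw": 0.085}]}}

```text
t: 13.68
tcp_pos: [0.3957, 0.2372, 0.2233]
tool_rot: [-3.141, 0.002, -0.001]
wrist_force: [-0.3, 0.1, -1.0]
gripper_width: 0.0851
```

```bash
python3 -c "
from h import *; to(*T['c'],.22)
from rig import capture
cv2.imwrite('pics/w9.png',capture('wrist')['img'][:,:,::-1])"
```

```text
t 13.675 tcp [0.3957 0.2372 0.2233] yaw -0.07 tilt z [ 7.e-04  3.e-04 -1.e+00] w 0.0851 F [-0.3  0.1 -1. ] shift [198.3 595.1   3.2]
```

View pics/w9.png

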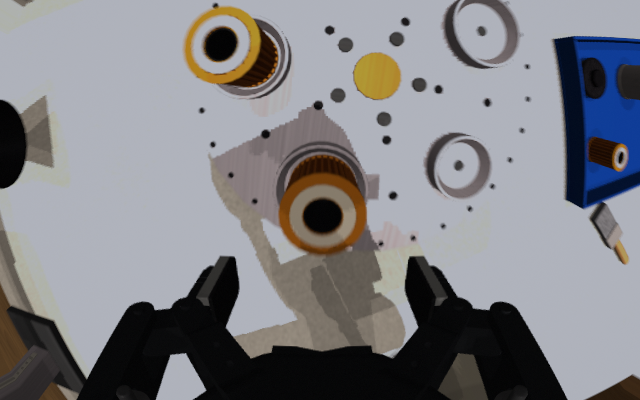

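Cartridge d is seated upright. Next is c.

Emit:
{"op": "carry_out", "data": {"plan": [{"x": 0.01,"y": 0.03,"z": 0,"ax": 0,"ay": 0,"az": 0,"claw": 0.085},{"x": 0.026,"y": 0.08,"z": 0,"ax": 0,"ay": 0,"az": 0,"claw": 0.08},{"x": 0.043,"y": 0.13,"z": 0,"ax": 0,"ay": 0,"az": 0,"claw": 0.075},{"x": 0.06,"y": 0.18,"z": 0,"ax": 0,"ay": 0,"az": 0,"claw": 0.075},{"x": 0.078,"y": 0.235,"z": 0,"ax": 0,"ay": 0,"az": 0,"claw": 0.075}]}}

```text
t: 14.35
tcp_pos: [0.4737, 0.0005, 0.2218]
tool_rot: [-3.142, 0.002, -0.001]
wrist_force: [1.3, -0.1, 0.9]
gripper_width: 0.0754
```

Emit:
{"op": "carry_out", "data": {"plan": [{"x": 0.018,"y": 0.055,"z": 0,"ax": 0,"ay": 0,"az": 0,"claw": 0.075},{"x": 0.036,"y": 0.11,"z": 0,"ax": 0,"ay": 0,"az": 0,"claw": 0.075},{"x": 0.055,"y": 0.165,"z": 0,"ax": 0,"ay": 0,"az": 0,"claw": 0.075},{"x": 0.073,"y": 0.22,"z": 0,"ax": 0,"ay": 0,"az": 0,"claw": 0.075},{"x": 0.09,"y": 0.27,"z": 0,"ax": 0,"ay": 0,"az": 0,"claw": 0.075}]}}

```text
t: 14.98
tcp_pos: [0.5632, -0.2702, 0.2216]
tool_rot: [3.142, -0.003, 0.0]
wrist_force: [1.1, -0.1, 0.5]
gripper_width: 0.0749
```

```bash
python3 -c "
from h import *; to(*T['c'],.12)"
```

```text
t 14.975 tcp [ 0.5632 -0.2702  0.2216] yaw -0.11 tilt z [ 1.e-04 -0.e+00 -1.e+00] w 0.0749 F [ 1.1 -0.1  0.5] shift [ 30.2  87.9 101.6]
```

Emit:
{"op": "carry_out", "data": {"plan": [{"x": 0.015,"y": 0.044,"z": 0,"ax": 0,"ay": 0,"az": 0,"claw": 0.075},{"x": 0.03,"y": 0.088,"z": 0.01,"ax": 0,"ay": 0,"az": 0,"claw": 0.075},{"x": 0.03,"y": 0.088,"z": 0.05,"ax": 0,"ay": 0,"az": 0,"claw": 0.075},{"x": 0.03,"y": 0.088,"z": 0.09,"ax": 0,"ay": 0,"az": 0,"claw": 0.075},{"x": 0.03,"y": 0.088,"z": 0.1,"ax": 0,"ay": 0,"az": 0,"claw": 0.075}]}}

```text
t: 15.6
tcp_pos: [0.5916, -0.3553, 0.1191]
tool_rot: [-3.139, 0.002, 0.006]
wrist_force: [0.4, 0.3, 0.7]
gripper_width: 0.0751
```

Emit:
{"op": "carry_out", "data": {"plan": [{"x": 0,"y": 0,"z": 0,"ax": 0,"ay": 0,"az": 0,"claw": 0.075},{"x": 0,"y": 0,"z": 0,"ax": 0,"ay": 0,"az": 0,"claw": 0.075},{"x": 0,"y": 0,"z": 0,"ax": 0,"ay": 0,"az": 0,"claw": 0.075},{"x": 0,"y": 0,"z": 0,"ax": 0,"ay": 0,"az": 0,"claw": 0.075},{"x": 0,"y": 0,"z": 0,"ax": 0,"ay": 0,"az": 0,"claw": 0.075}]}}

```text
t: 16.23
tcp_pos: [0.5929, -0.3561, 0.1221]
tool_rot: [3.141, -0.002, 0.0]
wrist_force: [-0.5, -0.2, 0.5]
gripper_width: 0.0751
```

```bash
python3 -c "
from h import *; to(*T['c'],.058)
from rig import capture
cv2.imwrite('pics/w10.png',capture('wrist')['img'][:,:,::-1])
to(*T['c'],.058)"
```

```text
t 16.225 tcp [ 0.5929 -0.3561  0.1221] yaw -0.08 tilt z [ 3.e-04 -2.e-04 -1.e+00] w 0.0751 F [-0.5 -0.2  0.5] shift [ 0.4  2.  64.1]
t 16.275 tcp [ 0.5929 -0.3561  0.122 ] yaw -0.08 tilt z [ 2.e-04 -1.e-04 -1.e+00] w 0.0749 F [ 0.7 -1.  -0.1] shift [ 0.4  2.  64. ]
```

View pics/w10.png

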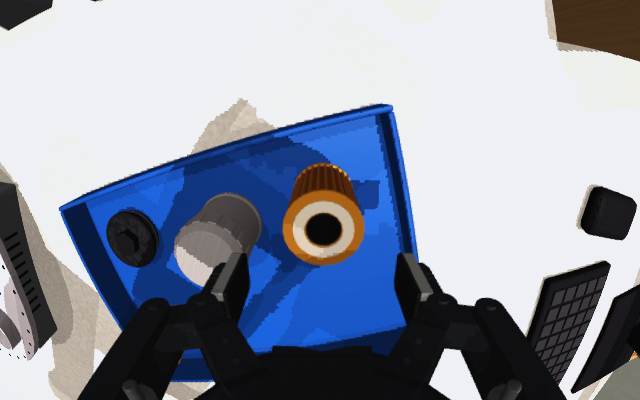

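Cartridge c at (323,229) lies between the fingers. The canister at (218,240) clears the left finger by about 15 mm by my measurements. I'll descend with a 2 mm correction.

Emit:
{"op": "carry_out", "data": {"plan": [{"x": 0.0005,"y": 0.002,"z": 0.015,"ax": 0,"ay": 0,"az": 0,"claw": 0.075},{"x": 0.0005,"y": 0.002,"z": 0.04,"ax": 0,"ay": 0,"az": 0,"claw": 0.075},{"x": 0.0005,"y": 0.002,"z": 0.06,"ax": 0,"ay": 0,"az": 0,"claw": 0.075},{"x": 0.0005,"y": 0.002,"z": 0.064,"ax": 0,"ay": 0,"az": 0,"claw": 0.075},{"x": 0.0005,"y": 0.002,"z": 0.064,"ax": 0,"ay": 0,"az": 0,"claw": 0.045}]}}

```text
t: 16.9
tcp_pos: [0.5934, -0.3581, 0.0577]
tool_rot: [-3.141, 0.002, 0.0]
wrist_force: [-0.2, 0.2, -0.6]
gripper_width: 0.0586
```

Emit:
{"op": "carry_out", "data": {"plan": [{"x": 0,"y": 0,"z": 0,"ax": 0,"ay": 0,"az": 0,"claw": 0.04},{"x": 0,"y": 0,"z": 0,"ax": 0,"ay": 0,"az": 0,"claw": 0.04},{"x": 0,"y": 0,"z": -0.01,"ax": 0,"ay": 0,"az": 0,"claw": 0.04},{"x": 0,"y": 0,"z": -0.04,"ax": 0,"ay": 0,"az": 0,"claw": 0.04},{"x": 0,"y": 0,"z": -0.08,"ax": 0,"ay": 0,"az": 0,"claw": 0.04}]}}

```text
t: 17.52
tcp_pos: [0.593, -0.3578, 0.1388]
tool_rot: [-3.141, 0.002, 0.001]
wrist_force: [0.1, 0.6, -0.6]
gripper_width: 0.0508
```

```bash
python3 -c "
from h import *; to(*T['C'],.24)
from rig import capture
cv2.imwrite('pics/w11.png',capture('wrist')['img'][:,:,::-1])"
```

```text
t 17.525 tcp [ 0.593  -0.3578  0.1388] yaw -0.08 tilt z [-9.e-04  6.e-04 -1.e+00] w 0.0508 F [ 0.1  0.6 -0.6] shift [ -41.4 -442.5 -100.9]
```

View pics/w11.png

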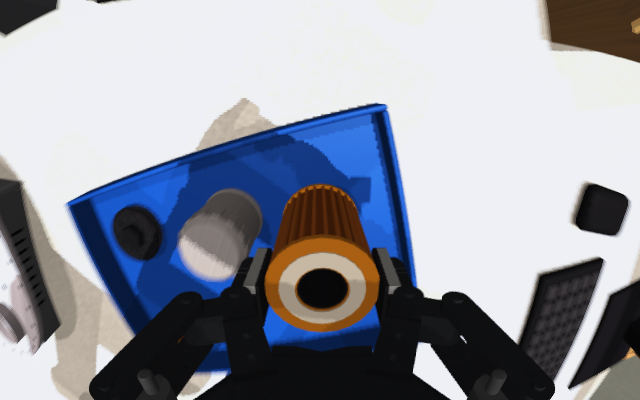

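Cartridge c is held and the canister hasn't moved. I'll raise it vertically first, then cross over.

Emit:
{"op": "carry_out", "data": {"plan": [{"x": 0,"y": 0,"z": -0.04,"ax": 0,"ay": 0,"az": 0,"claw": 0.04},{"x": 0,"y": 0,"z": -0.08,"ax": 0,"ay": 0,"az": 0,"claw": 0.04},{"x": -0.003,"y": -0.035,"z": -0.092,"ax": 0,"ay": 0,"az": 0,"claw": 0.04},{"x": -0.008,"y": -0.085,"z": -0.092,"ax": 0,"ay": 0,"az": 0,"claw": 0.04},{"x": -0.013,"y": -0.135,"z": -0.092,"ax": 0,"ay": 0,"az": 0,"claw": 0.04}]}}

```text
t: 18.2
tcp_pos: [0.5803, -0.2219, 0.2307]
tool_rot: [3.141, -0.003, 0.002]
wrist_force: [1.6, -0.5, -0.7]
gripper_width: 0.0508
```

Emit:
{"op": "carry_out", "data": {"plan": [{"x": -0.005,"y": -0.05,"z": 0,"ax": 0,"ay": 0,"az": 0,"claw": 0.04},{"x": -0.01,"y": -0.1,"z": 0,"ax": 0,"ay": 0,"az": 0,"claw": 0.04},{"x": -0.015,"y": -0.15,"z": 0,"ax": 0,"ay": 0,"az": 0,"claw": 0.04},{"x": -0.02,"y": -0.2,"z": 0,"ax": 0,"ay": 0,"az": 0,"claw": 0.04},{"x": -0.024,"y": -0.25,"z": 0,"ax": 0,"ay": 0,"az": 0,"claw": 0.04}]}}

```text
t: 18.82
tcp_pos: [0.5566, 0.0285, 0.2306]
tool_rot: [3.142, -0.002, 0.002]
wrist_force: [1.3, 1.0, -0.3]
gripper_width: 0.051
```

```bash
python3 -c "
from h import *; to(*T['C'],.175)"
```

```text
t 18.825 tcp [0.5566 0.0285 0.2306] yaw -0.09 tilt z [ 1.2e-03 -1.0e-04 -1.0e+00] w 0.051 F [ 1.3  1.  -0.3] shift [ -4.5 -56.2  55.6]
```

Emit:
{"op": "carry_out", "data": {"plan": [{"x": -0.003,"y": -0.035,"z": 0,"ax": 0,"ay": 0,"az": 0,"claw": 0.04},{"x": -0.0045,"y": -0.056,"z": 0.02,"ax": 0,"ay": 0,"az": 0,"claw": 0.04},{"x": -0.0045,"y": -0.056,"z": 0.055,"ax": 0,"ay": 0,"az": 0,"claw": 0.04},{"x": -0.0045,"y": -0.056,"z": 0.055,"ax": 0,"ay": 0,"az": 0,"claw": 0.04},{"x": -0.0045,"y": -0.056,"z": 0.055,"ax": 0,"ay": 0,"az": 0,"claw": 0.04}]}}

```text
t: 19.45
tcp_pos: [0.553, 0.0827, 0.1761]
tool_rot: [-3.142, 0.003, -0.002]
wrist_force: [-0.1, 0.3, -0.3]
gripper_width: 0.051
```

```bash
python3 -c "
from h import *; to(*T['C'],.142)
from rig import capture
cv2.imwrite('pics/w12.png',capture('wrist')['img'][:,:,::-1])
to(*T['C'],.142)"
```

```text
t 19.45 tcp [0.553  0.0827 0.1761] yaw -0.1 tilt z [ 0.0013  0.     -1.    ] w 0.051 F [-0.1  0.3 -0.3] shift [-0.8 -2.  34.1]
t 19.5 tcp [0.5533 0.0827 0.1764] yaw -0.11 tilt z [ 2.1e-03  1.0e-04 -1.0e+00] w 0.0509 F [ 0.6  0.2 -0.4] shift [-1.  -2.  34.4]
```

View pics/w12.png

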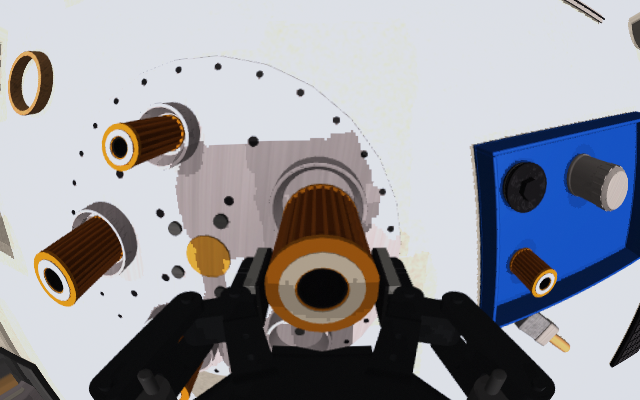

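Cartridge c is aligned over nest C at (320,195). I'll lower and release.

Emit:
{"op": "carry_out", "data": {"plan": [{"x": -0.001,"y": -0.002,"z": 0.012,"ax": 0,"ay": 0,"az": 0,"claw": 0.04},{"x": -0.001,"y": -0.002,"z": 0.026,"ax": 0,"ay": 0,"az": 0,"claw": 0.04},{"x": -0.001,"y": -0.002,"z": 0.034,"ax": 0,"ay": 0,"az": 0,"claw": 0.04},{"x": -0.001,"y": -0.002,"z": 0.034,"ax": 0,"ay": 0,"az": 0,"claw": 0.04},{"x": -0.001,"y": -0.002,"z": 0.034,"ax": 0,"ay": 0,"az": 0,"claw": 0.057}]}}

```text
t: 20.12
tcp_pos: [0.5513, 0.0849, 0.1404]
tool_rot: [3.142, -0.002, -0.001]
wrist_force: [-0.3, -0.3, -0.2]
gripper_width: 0.0572
```

Emit:
{"op": "carry_out", "data": {"plan": [{"x": 0,"y": 0,"z": 0,"ax": 0,"ay": 0,"az": 0,"claw": 0.08},{"x": 0,"y": 0,"z": 0,"ax": 0,"ay": 0,"az": 0,"claw": 0.08},{"x": 0,"y": 0,"z": -0.02,"ax": 0,"ay": 0,"az": 0,"claw": 0.08},{"x": 0,"y": 0,"z": -0.06,"ax": 0,"ay": 0,"az": 0,"claw": 0.08},{"x": 0,"y": 0,"z": -0.085,"ax": 0,"ay": 0,"az": 0,"claw": 0.08}]}}

```text
t: 20.75
tcp_pos: [0.5518, 0.085, 0.2274]
tool_rot: [-3.141, 0.002, -0.002]
wrist_force: [0.6, -0.0, -0.2]
gripper_width: 0.0798
```

```bash
python3 -c "
from h import *; to(*T['b'],.22)
from rig import capture
cv2.imwrite('pics/w13.png',capture('wrist')['img'][:,:,::-1])"
```

```text
t 20.75 tcp [0.5518 0.085  0.2274] yaw -0.08 tilt z [ 1.4e-03  1.0e-04 -1.0e+00] w 0.0798 F [ 0.6 -0.  -0.2] shift [-112.4  277.     7.2]
```

View pics/w13.png

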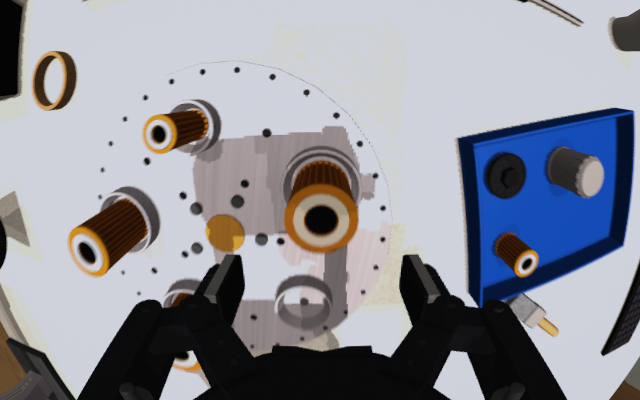

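Cartridge c is seated. The last one is b.

Emit:
{"op": "carry_out", "data": {"plan": [{"x": -0.012,"y": 0.03,"z": 0,"ax": 0,"ay": 0,"az": 0,"claw": 0.07},{"x": -0.033,"y": 0.08,"z": 0,"ax": 0,"ay": 0,"az": 0,"claw": 0.065},{"x": -0.054,"y": 0.133,"z": 0,"ax": 0,"ay": 0,"az": 0,"claw": 0.065},{"x": -0.075,"y": 0.185,"z": 0,"ax": 0,"ay": 0,"az": 0,"claw": 0.065},{"x": -0.096,"y": 0.237,"z": 0,"ax": 0,"ay": 0,"az": 0,"claw": 0.065}]}}

```text
t: 21.42
tcp_pos: [0.4543, -0.1534, 0.2258]
tool_rot: [3.141, -0.002, 0.001]
wrist_force: [0.3, -0.5, 0.8]
gripper_width: 0.0653
```

Emit:
{"op": "carry_out", "data": {"plan": [{"x": -0.0165,"y": 0.04,"z": 0.01,"ax": 0,"ay": 0,"az": 0,"claw": 0.065},{"x": -0.0165,"y": 0.04,"z": 0.05,"ax": 0,"ay": 0,"az": 0,"claw": 0.065},{"x": -0.0165,"y": 0.04,"z": 0.1,"ax": 0,"ay": 0,"az": 0,"claw": 0.065},{"x": -0.0165,"y": 0.04,"z": 0.12,"ax": 0,"ay": 0,"az": 0,"claw": 0.065},{"x": -0.0165,"y": 0.04,"z": 0.12,"ax": 0,"ay": 0,"az": 0,"claw": 0.065}]}}

```text
t: 22.05
tcp_pos: [0.4377, -0.1915, 0.1046]
tool_rot: [-3.14, 0.002, 0.004]
wrist_force: [0.8, -0.2, 0.5]
gripper_width: 0.0647
```

Emit:
{"op": "carry_out", "data": {"plan": [{"x": 0,"y": 0,"z": 0,"ax": 0,"ay": 0,"az": 0,"claw": 0.065},{"x": 0,"y": 0,"z": 0,"ax": 0,"ay": 0,"az": 0,"claw": 0.065},{"x": 0,"y": 0,"z": 0,"ax": 0,"ay": 0,"az": 0,"claw": 0.065},{"x": 0,"y": 0,"z": 0,"ax": 0,"ay": 0,"az": 0,"claw": 0.065},{"x": 0,"y": 0,"z": 0,"ax": 0,"ay": 0,"az": 0,"claw": 0.065}]}}

```text
t: 22.68
tcp_pos: [0.4386, -0.1919, 0.1059]
tool_rot: [3.141, -0.002, 0.0]
wrist_force: [0.2, 0.7, 0.0]
gripper_width: 0.0648
```

```bash
python3 -c "
from h import *; to(*T['b'],.036)
from rig import capture
cv2.imwrite('pics/w14.png',capture('wrist')['img'][:,:,::-1])
to(*T['b'],.036)"
```

```text
t 22.675 tcp [ 0.4386 -0.1919  0.1059] yaw -0.08 tilt z [ 2.e-04 -1.e-04 -1.e+00] w 0.0648 F [0.2 0.7 0. ] shift [ 0.4 -0.  69.9]
t 22.725 tcp [ 0.4386 -0.1919  0.1059] yaw -0.08 tilt z [ 2.e-04 -1.e-04 -1.e+00] w 0.065 F [-0.5  0.5  0.8] shift [ 0.4  0.  69.9]
```

View pics/w14.png

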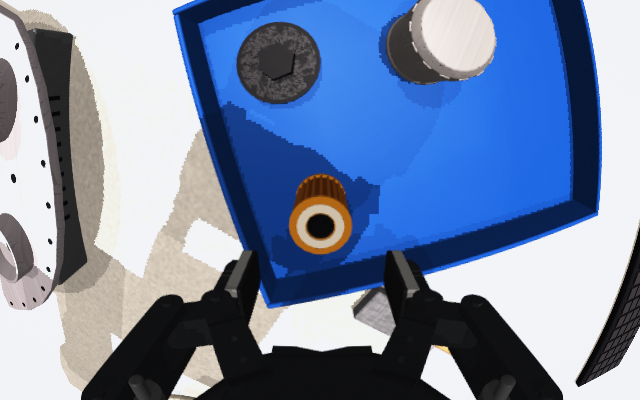

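Cartridge b at (320,226) is centred. The left finger clears the tray wall by about 12 mm. I'll descend and grip.

Emit:
{"op": "carry_out", "data": {"plan": [{"x": 0.0005,"y": 0,"z": 0.015,"ax": 0,"ay": 0,"az": 0,"claw": 0.065},{"x": 0.0005,"y": 0,"z": 0.042,"ax": 0,"ay": 0,"az": 0,"claw": 0.065},{"x": 0.0005,"y": 0,"z": 0.065,"ax": 0,"ay": 0,"az": 0,"claw": 0.065},{"x": 0.0005,"y": 0,"z": 0.07,"ax": 0,"ay": 0,"az": 0,"claw": 0.065},{"x": 0.0005,"y": 0,"z": 0.07,"ax": 0,"ay": 0,"az": 0,"claw": 0.035}]}}

```text
t: 23.35
tcp_pos: [0.4391, -0.1919, 0.036]
tool_rot: [-3.141, 0.002, 0.0]
wrist_force: [0.3, -0.0, -0.1]
gripper_width: 0.0486
```

Emit:
{"op": "carry_out", "data": {"plan": [{"x": 0,"y": 0,"z": 0,"ax": 0,"ay": 0,"az": 0,"claw": 0.03},{"x": 0,"y": 0,"z": 0,"ax": 0,"ay": 0,"az": 0,"claw": 0.03},{"x": 0,"y": 0,"z": -0.01,"ax": 0,"ay": 0,"az": 0,"claw": 0.03},{"x": 0,"y": 0,"z": -0.04,"ax": 0,"ay": 0,"az": 0,"claw": 0.03},{"x": 0,"y": 0,"z": -0.085,"ax": 0,"ay": 0,"az": 0,"claw": 0.03}]}}

```text
t: 23.98
tcp_pos: [0.4384, -0.1915, 0.1218]
tool_rot: [-3.141, 0.002, 0.003]
wrist_force: [1.3, 0.6, -0.8]
gripper_width: 0.0401
```

```bash
python3 -c "
from h import *; to(*T['B'],.2)
from rig import capture
cv2.imwrite('pics/w15.png',capture('wrist')['img'][:,:,::-1])"
```

```text
t 23.975 tcp [ 0.4384 -0.1915  0.1218] yaw -0.08 tilt z [-1.6e-03  9.0e-04 -1.0e+00] w 0.0401 F [ 1.3  0.6 -0.8] shift [ -20.2 -295.5  -77.9]
```

View pics/w15.png

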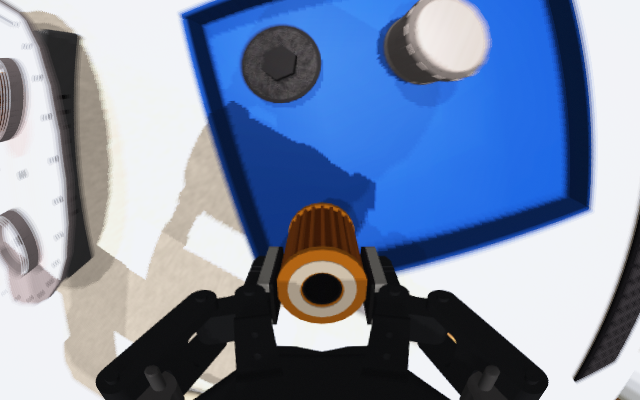

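Cartridge b is held (opening 40 mm). I'll carry it to nest B.

Emit:
{"op": "carry_out", "data": {"plan": [{"x": 0,"y": 0,"z": -0.035,"ax": 0,"ay": 0,"az": 0,"claw": 0.03},{"x": -0.002,"y": -0.03,"z": -0.07,"ax": 0,"ay": 0,"az": 0,"claw": 0.03},{"x": -0.005,"y": -0.08,"z": -0.078,"ax": 0,"ay": 0,"az": 0,"claw": 0.03},{"x": -0.009,"y": -0.13,"z": -0.078,"ax": 0,"ay": 0,"az": 0,"claw": 0.03},{"x": -0.012,"y": -0.18,"z": -0.078,"ax": 0,"ay": 0,"az": 0,"claw": 0.03}]}}

```text
t: 24.65
tcp_pos: [0.4269, -0.0105, 0.1997]
tool_rot: [3.141, -0.003, 0.002]
wrist_force: [0.7, 0.1, 0.1]
gripper_width: 0.0404
```

Emit:
{"op": "carry_out", "data": {"plan": [{"x": -0.004,"y": -0.05,"z": 0,"ax": 0,"ay": 0,"az": 0,"claw": 0.03},{"x": -0.007,"y": -0.095,"z": 0,"ax": 0,"ay": 0,"az": 0,"claw": 0.03},{"x": -0.008,"y": -0.115,"z": 0.01,"ax": 0,"ay": 0,"az": 0,"claw": 0.03},{"x": -0.008,"y": -0.115,"z": 0.035,"ax": 0,"ay": 0,"az": 0,"claw": 0.03},{"x": -0.008,"y": -0.115,"z": 0.045,"ax": 0,"ay": 0,"az": 0,"claw": 0.03}]}}

```text
t: 25.28
tcp_pos: [0.4188, 0.1033, 0.1535]
tool_rot: [3.141, -0.001, -0.001]
wrist_force: [0.1, -0.5, 0.4]
gripper_width: 0.0399
```

Emit:
{"op": "carry_out", "data": {"plan": [{"x": 0,"y": 0,"z": 0,"ax": 0,"ay": 0,"az": 0,"claw": 0.03},{"x": 0,"y": 0,"z": 0,"ax": 0,"ay": 0,"az": 0,"claw": 0.03},{"x": 0,"y": 0,"z": 0,"ax": 0,"ay": 0,"az": 0,"claw": 0.03},{"x": 0,"y": 0,"z": 0,"ax": 0,"ay": 0,"az": 0,"claw": 0.03},{"x": 0,"y": 0,"z": 0,"ax": 0,"ay": 0,"az": 0,"claw": 0.03}]}}

```text
t: 25.9
tcp_pos: [0.4195, 0.1031, 0.1539]
tool_rot: [-3.142, 0.002, -0.0]
wrist_force: [-0.5, -0.9, -0.2]
gripper_width: 0.0401
```

```bash
python3 -c "
from h import *; to(*T['B'],.12)
from rig import capture
cv2.imwrite('pics/w16.png',capture('wrist')['img'][:,:,::-1])"
```

```text
t 25.9 tcp [0.4195 0.1031 0.1539] yaw -0.08 tilt z [ 3.e-04  0.e+00 -1.e+00] w 0.0401 F [-0.5 -0.9 -0.2] shift [-0.8 -0.8 33.9]
```

View pics/w16.png

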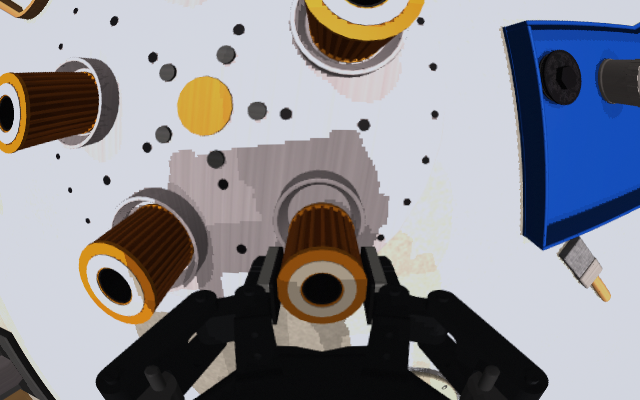

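Cartridge b is aligned over nest B at (320,210). Seated TCP height is about 0.119 m, so I'll lower to 0.120 m and release.

Emit:
{"op": "carry_out", "data": {"plan": [{"x": -0.001,"y": -0.001,"z": 0.012,"ax": 0,"ay": 0,"az": 0,"claw": 0.03},{"x": -0.001,"y": -0.001,"z": 0.026,"ax": 0,"ay": 0,"az": 0,"claw": 0.03},{"x": -0.001,"y": -0.001,"z": 0.034,"ax": 0,"ay": 0,"az": 0,"claw": 0.03},{"x": -0.001,"y": -0.001,"z": 0.034,"ax": 0,"ay": 0,"az": 0,"claw": 0.03},{"x": -0.001,"y": -0.001,"z": 0.034,"ax": 0,"ay": 0,"az": 0,"claw": 0.046}]}}

```text
t: 26.58
tcp_pos: [0.4184, 0.1041, 0.1196]
tool_rot: [3.141, -0.002, -0.001]
wrist_force: [0.6, -0.5, 0.5]
gripper_width: 0.0459
```

Emit:
{"op": "carry_out", "data": {"plan": [{"x": 0,"y": 0,"z": 0,"ax": 0,"ay": 0,"az": 0,"claw": 0.065},{"x": 0,"y": 0,"z": 0,"ax": 0,"ay": 0,"az": 0,"claw": 0.065},{"x": 0,"y": 0,"z": -0.02,"ax": 0,"ay": 0,"az": 0,"claw": 0.065},{"x": 0,"y": 0,"z": -0.06,"ax": 0,"ay": 0,"az": 0,"claw": 0.065},{"x": 0,"y": 0,"z": -0.105,"ax": 0,"ay": 0,"az": 0,"claw": 0.065}]}}

```text
t: 27.2
tcp_pos: [0.418, 0.1041, 0.2258]
tool_rot: [3.141, -0.002, -0.002]
wrist_force: [0.7, -1.4, -0.3]
gripper_width: 0.0651
```

Emit:
{"op": "carry_out", "data": {"plan": [{"x": 0,"y": 0.03,"z": -0.01,"ax": 0,"ay": 0,"az": 0,"claw": 0.065},{"x": 0,"y": 0.08,"z": -0.02,"ax": 0,"ay": 0,"az": 0,"claw": 0.065},{"x": 0,"y": 0.13,"z": -0.03,"ax": 0,"ay": 0,"az": 0,"claw": 0.065},{"x": 0,"y": 0.18,"z": -0.03,"ax": 0,"ay": 0,"az": 0,"claw": 0.065},{"x": 0,"y": 0.2,"z": -0.03,"ax": 0,"ay": 0,"az": 0,"claw": 0.065}]}}

```text
t: 27.82
tcp_pos: [0.4181, -0.0982, 0.255]
tool_rot: [3.141, -0.006, 0.001]
wrist_force: [-0.1, 0.5, -0.5]
gripper_width: 0.0648
```

Emit:
{"op": "carry_out", "data": {"plan": [{"x": 0,"y": 0.05,"z": 0,"ax": 0,"ay": 0,"az": 0,"claw": 0.065},{"x": 0,"y": 0.1,"z": 0,"ax": 0,"ay": 0,"az": 0,"claw": 0.065},{"x": 0,"y": 0.15,"z": 0,"ax": 0,"ay": 0,"az": 0,"claw": 0.065},{"x": 0,"y": 0.2,"z": 0,"ax": 0,"ay": 0,"az": 0,"claw": 0.065},{"x": 0,"y": 0.25,"z": 0,"ax": 0,"ay": 0,"az": 0,"claw": 0.065}]}}

```text
t: 28.45
tcp_pos: [0.4175, -0.3475, 0.2548]
tool_rot: [3.142, -0.003, 0.0]
wrist_force: [0.6, 0.3, 0.0]
gripper_width: 0.0655
```

Run:
```python
from h import *
from rig import capture
to(*T['B'],.2)
c=capture('top'); s=capture('scene'); g=cv2.cvtColor(c["img"],cv2.COLOR_RGB2GRAY)
for k,h in dict(A=.158,B=.148,C=.17,D=.16).items():
    p0=proj(c,(*T[k],h)); p=dark(g,*np.round(p0),5); q=ray(c,*p,h); print(k,p0.round(1),np.round(p,1),"off mm",((q[:2]-T[k])*1000).round(1))
cv2.imwrite("pics/endt.png",cv2.resize(c["img"][120:300,130:540,::-1],None,fx=1.9,fy=1.9,interpolation=cv2.INTER_CUBIC))
im=s["img"][:,:,::-1].copy()
for k,h in dict(A=.158,B=.148,C=.17,D=.16).items():
    p=proj(s,(*T[k],h)); cv2.circle(im,tuple(int(round(q*8)) for q in p),6,(0,255,0),-1,cv2.LINE_AA,3)
cv2.imwrite("pics/ends.png",cv2.resize(im[140:310,220:480],None,fx=3,fy=3,interpolation=cv2.INTER_CUBIC))
```

```text
t 28.45 tcp [ 0.4175 -0.3475  0.2548] yaw -0.09 tilt z [ 2.e-04 -0.e+00 -1.e+00] w 0.0655 F [0.6 0.3 0. ] shift [   0.5 -451.4   54.8]
A [213.6 151.6] [213.9 150.9] off mm [ 1.4 -0.6]
B [262.7 247.7] [263.1 247.9] off mm [-0.4 -0.8]
C [272.  179.1] [272.2 179.8] off mm [-1.5 -0.4]
D [193.3 259.5] [196.8 261. ] off mm [-3.  -7.1]
```

View pics/endt.png

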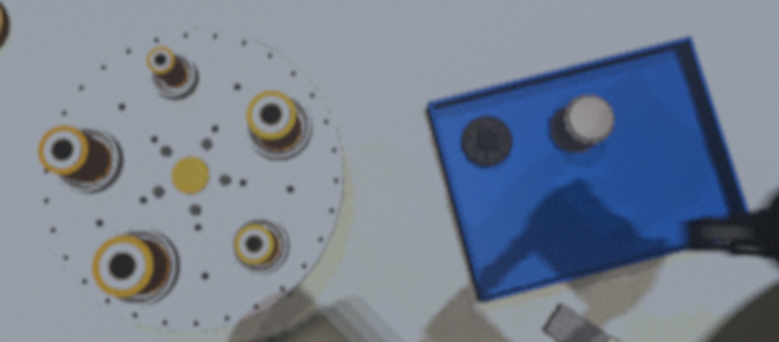

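View pics/ends.png

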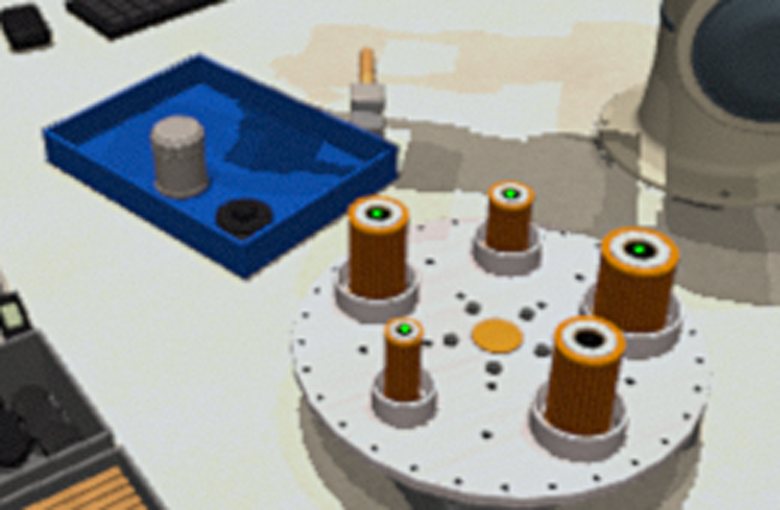

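The pictures show all four cartridges upright at their seated heights, with the canister and cap undisturbed. D's bore reading disagrees by 7 mm. Its measuring window was smaller than the bore, so I'll recheck it with a larger one before handing in.

Run:
```python
from h import *
from rig import capture
c=capture('top'); g=cv2.cvtColor(c["img"],cv2.COLOR_RGB2GRAY)
for k,h,r in [("A",.158,4),("B",.148,6),("C",.17,7),("D",.16,9)]:
    p=dark(g,*np.round(proj(c,(*T[k],h))),r); q=ray(c,*p,h); print(k,"off mm",((q[:2]-T[k])*1000).round(1))
print("done",ray(c,*dark(g,162,198,6),.17).round(4));
```

```text
A off mm [ 1.5 -0.6]
B off mm [-0.5 -0.9]
C off mm [-1.3 -0.3]
D off mm [-0.1 -1.2]
done [0.515  0.2998 0.17  ]
```

All offsets are within 1.5 mm, and the fifth cartridge reads the same as at the start. Handing in.

```bash
python3 -c "
from rig import workorder; print(workorder.finish_job())"
```

```text
the job is handed in; nothing more can be done
None
```

All four cartridges are in the nests made for their diameters, upright and released. I placed them in the order A, D, C, B, and the job was handed in at about 28.6 s.

- **Seating:** in the last top view, each bore lies within 1.5 mm of its nest centre when measured at fully seated height. The scene view agrees: the projected seated tops fall on the bores.
- **Left in place:** the cartridge already on the turntable reads the same position as at the start. The canister and the cap look undisturbed; I checked those two by eye only.
- **Force:** no wrist force reading, taken at the end of each move, was more than about 2 N.
- **Disagreements:** the first final check of nest D was about 7.7 mm off because the measuring window was smaller than the bore. With a larger window it read 1.2 mm. Cartridge a's ring was only partly picked up in the first picture, so I used its bore centre instead.

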